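# Reset the bag clipper under its push-latch flap

## Robot

A 7-joint arm with a two-finger parallel gripper is mounted at the origin on the work surface. World frame = base frame: x ahead of the robot, y to its left, z up, the work surface at z = 0. Lengths are in m, angles in rad, forces in N, time in s.
With the tool pointing down it reaches from about 0.4 to 0.875 m from the base axis. Payload 19.3 kg.
Tool frame: the origin (TCP) lies midway between the tips of the shut fingers; the grasp point (between the pads) lies 19 mm behind it (bot.tcp_to_grasp is the distance from the TCP to the grasp point, in m); z points along the fingers, y is the direction in which the jaws open and shut (so a half turn about z gives the same grasp; the last joint's range is limited). The gripper opens to 85 mm and grips with 20 to 120 N. Pads are 22 mm wide; open, the fingers measure 114 mm over their backs; the gripper's body (76 mm by 85 mm) begins 54 mm behind the grasp point. The pads swing forward as they close: fully open they stand 13 mm farther back than shut.
Start: joints at [-1.274, 0.521, -0.036, 1.599, 0.021, 1.021, -0.113], TCP at [0.224, 0.583, 0.231] pointing down, gripper open.
Joint ranges: [-2.91, 2.91], [-0.3, 2.13], [-1.5, 1.42], [0.17, 2.43], [-1.26, 4.41], [0.16, 1.93], [-2.52, 2.52]. Speed limits (rad/s): [1.89, 1.89, 2.39, 2.39, 3.01, 3.01, 3.01].

## Interface

Orientations are given as [roll, pitch, yaw] about the fixed x, y, z axes, in that order (R = Rz(yaw) Ry(pitch) Rx(roll)).
In Python, from workcell import bot gives the robot as it stands. The module is installed in compiled form; this text tells all that it offers.
- The arm moves only by the tool drive_tool, never from a script. Its argument "series" is a list of rows, each a list of 5 numbers: the opening in per cent of the stroke, from 0 (shut) to 100 (fully open), then the shift along the world's x, y, z in m, then the turn about the world's z in rad. A call has 1 to 12 rows; each row shifts and turns the pose as measured when the row begins; what a row does not reach is not made up. A row lasts 1/10 s, in which the tool goes at most 50 mm and 8.59 degrees, less where a joint would pass 70% of its speed; a pose out of reach is approached as far as the arm can. A call with a gripper value outside its range is refused whole. The fingers move at their own pace and stop on an object; "newtons" is the grip in N (left out, the last holds). Time passes only in rows, so rows that do not move let the fingers close. It gives the time, the measured TCP pose, the force and the opening at its end, in the units of the state.
- bot.observe(): the state, without advancing time (a new reading comes with each control period).
- bot.grab_frame(name): name is "scene" or "top" or "wrist"; returns the picture (400x640x3 uint8, red, green, blue); there is no depth.
- bot.camera_info(name): a dict with "fx", "fy", "cx", "cy" (pixels), "cam_to_world" (4x4, takes a point from camera to world coordinates). Camera axes: x right, y down, z forward; pixel columns grow to the right and rows downward; lengths in m; the calibration is good to about 2 mm. A picture is of the moment at which its call begins: read the wrist's pose just before it. camera_info takes no time and is no camera call; for the wrist camera it gives the pose at the moment of the call.
- bot.job_done(): hands the job in, once; it reports no verdict.
Trained networks look in the newest picture that a camera, given by its name, has taken for a name from the list of things; names that differ only in an ending like _2 or _b are one class to them, and where a whole thing is asked for, a point or a joint stands for the part that bears it (a point fixed in the world has none). Each returns a list of dicts, best first, with "conf" (0 to 1); they miss things now and then, are a little off and sometimes report something else, mostly with a low value. They report only what shows in the picture. A call takes as long as a camera call.
- bot.masks_of(camera, target): "mask" (400x640 bool, what is visible of it) and "point" ([column, row] in pixels, amid what is visible of it).
The state is a dict: "clock": time; "qpos": joint angles; "qd": joint speeds; "joint_efforts": joint torques, N m; "position": TCP position; "tool_rot": TCP orientation; "force": force on the tool from outside, world axes, zero at the start; "moment": the same for the moment, N m; "grip_width": finger opening in m.
Only numpy, scipy, OpenCV 4.12 (cv2) and the standard library are available. Lean on these libraries where they do the work, as an engineer would, in place of code of your own. Each camera call takes 0.05 s, during which the arm holds its last target.

## Task

Reset the bag clipper at its steel control box: press the blue flap near its free edge, by the white dot, and let go so that it pops open, push the green button underneath right down with a fingertip and let it come up again, then push the flap back down and press it in so that it latches shut, flush with the box. Only touch and press: do not pick up, knock over or shift the box or anything that stands around, and leave the red stop button alone.

Things in the scene. Friction and masses are not known exactly. Their poses are not given: they have to be found in the camera images.
- console: steel control box of the clipper, 4 kg, standing loose on rubber feet (it stays put under pressing, but must not be shoved or lifted), 200 mm (its x) by 260 mm (its y), 100 mm high; origin at the centre of its underside, its z up, its x away from the robot at yaw 0, its y to the left. Its top carries the blue flap (about the middle) and the red stop button (far right).
- flap (a joint): angle of the blue flap in rad: 0 = latched, flush; 1.25 = popped open, nearly upright; negative = pressed in, stop at -0.105. Push-push latch: pressed in past -0.08 (5 mm at the white dot) and let go, it changes state: if latched it springs open by itself (about 1 s); if open it stays latched. So press to the stop (4 to 5 N at the dot, 6 mm), rest 0.2 s, lift off.
- flap_press (a point): white dot on the flap's upper face, where to press: 56 mm from the hinge line, 11 mm from the free edge, midway along the hinge. The flap is a blue plate 114 mm along the hinge (box's x), 67 mm from hinge to free edge, 4 mm thick. The point moves with the flap. Under the far half of the flap (box's x over 20 mm) hangs the white latch cam, 45 mm deep.
- flap_hinge (a point): middle of the flap's hinge line, at the level of the box's top (100 mm above the table). The hinge runs along the box's x on the flap's left (+y) side; the free edge lies towards the box's -y when shut. It opens upward to the left; opened, its outer (upper) face looks towards the box's +y, and it is shut by pushing on that face towards -y and down, in an arc about this line.
- reset_button_top (a point): centre of the top of the green reset button, 26 mm across, in the well under the flap, 11 mm below the box's top, 46 mm from the hinge line (box's -y), 18 mm from the flap's middle towards the robot (box's -x). The well is 118 x 71 mm.
- reset_button (a joint): travel of the green button in m, 0 = up, 0.006 = fully down; springs back; about 4 N push it down
- stop_button (a joint): travel of the red stop button in m, 0 = up, 0.006 = down; must not be pressed
- stop_button_top (a point): centre of the top of the red stop button, 36 mm across in a yellow ring 52 mm across, 22 mm above the box's top
- clip_spool: aluminium clip spool (ring, 48 mm across, 26 mm high, 20 mm bore) standing on the control box's top, right of the flap on the robot's side; origin at the centre of its underside; leave it where it is
- clip_tray: loose white open tray, 90 x 120 x 50 mm high, on the table to the right of the control box; origin at the centre of its underside
- spanner: loose steel spanner, 160 mm long, lying on the table between the robot and the control box
- spray_bottle: loose white bottle with a green cap, 60 mm across, 170 mm high; origin at the centre of its underside
- steel_cup: loose steel cup, 76 mm across, 85 mm high; origin at the centre of its underside
- grease_jar: loose white jar with a yellow cap, 60 mm across, 65 mm high; origin at the centre of its underside
- label_carton: loose cardboard carton, 80 x 120 x 60 mm high; origin at the centre of its underside

How it is judged:
On the way, in this order (a step that is already met when the one before it is completed fails the run):
1. the blue flap has been pressed and has popped open (value of joint flap above 1 rad), for 0.2 s.
2. the green button is pushed down under the open flap (value of joint reset_button above 0.004 m and value of joint flap above 0.7 rad), for 0.05 s.
At the end, for the whole second after the job is handed in: the flap is latched shut, flush (angle between -0.03 and 0.04 rad) and stays so, the green button is up again (within 1.5 mm), the red stop button is up, every loose thing is within 30 mm of where it started and the control box within 20 mm (value of joint flap between -0.03 and 0.04 rad and value of joint each of reset_button, stop_button below 0.0015 m and distance of each of clip_spool, clip_tray, spanner, spray_bottle, steel_cup, grease_jar, label_carton from where it was at the start of the episode below 0.03 m and distance of console from where it was at the start of the episode below 0.02 m); the robot touches nothing.
It fails at once if the red stop button is pressed (value of joint stop_button above 0.003 m).
It fails at once if a loose thing is lifted, knocked or shifted by more than 30 mm, or the control box by more than 20 mm (not (distance of each of clip_spool, clip_tray, spanner, spray_bottle, steel_cup, grease_jar, label_carton from where it was at the start of the episode below 0.03 m and distance of console from where it was at the start of the episode below 0.02 m)).
It fails at once if a loose thing is tipped over (angle between any of clip_spool, clip_tray, spanner, spray_bottle, steel_cup, grease_jar, label_carton's own z axis and vertical above 0.5 rad).
It also fails if it takes over 51 s, if anything falls off the work surface, if the arm or the gripper's body presses on something with over 40 N, if the wrist force passes 120 N, or if a joint passes its speed limit or range.

## Working session

There is one attempt and no reset: what is moved stays moved. The work goes in short steps, Python scripts to look and compute and a tool call to move; the robot and the scene stay as the last step left them, time stands still between calls to the robot, and variables do not carry over. Pictures are saved under pics/ and viewed, and the job is handed in when it is done.

Besides the shell and the picture viewer there is one more tool, called after "Request:" as a command line: name --pt "numbers of a row" for each row, then --argument value for the rest. drive_tool: Moves the arm, as the interface text tells. Its arguments: {"type":"object","properties":{"series":{"type":"array","items":{"type":"array","items":{"type":"number"}}},"newtons":{"type":"number"}},"required":["series"]}

```bash
mkdir -p pics
python3 - <<'E'
from workcell import bot
import cv2
s=bot.observe();print(s['clock'],s['position'],s['tool_rot'],s['grip_width'],s['force'])
for n in ['scene','top']:
    im=bot.grab_frame(n);cv2.imwrite(f'pics/{n}0.png',im[:,:,::-1])
    c=bot.camera_info(n);print(n,c['fx'],c['cx'],c['cam_to_world'].tolist() if hasattr(c['cam_to_world'],'tolist') else c['cam_to_world'])
E
```

```text
0.0 [0.22407253 0.5830977  0.23071712] [-3.14045151e+00  7.39308008e-05  2.77474914e+00] 0.0857845115221803 [ 0.2203491  -0.56804056 -0.27289336]
scene 478.7241844162957 312.1530053503098 [[-0.6936177986627937, 0.4808064980651849, -0.5363948739468652, 1.1862285676198934], [0.7201686874259823, 0.44646523677044736, -0.531061064291712, 0.6339504362452429], [-0.015855946181726525, -0.7546481986818768, -0.6559380193256681, 0.9082443828010521], [0.0, 0.0, 0.0, 1.0]]
top 443.87574884607807 312.98520372703706 [[-0.013397856917271002, -0.9886431263973058, 0.14968388710006628, 0.3198913354583542], [-0.999883827242597, 0.012158382410965089, -0.009192701226815063, -0.015662441871107973], [0.007268386940792485, -0.14978966040588315, -0.9886911692671121, 1.450345573352121], [0.0, 0.0, 0.0, 1.0]]
```

View pics/scene0.png

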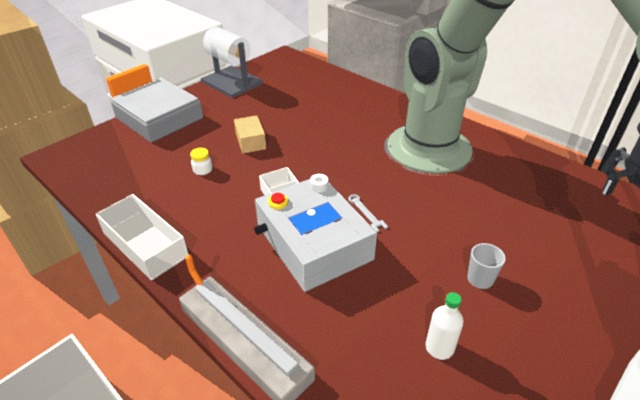

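View pics/top0.png

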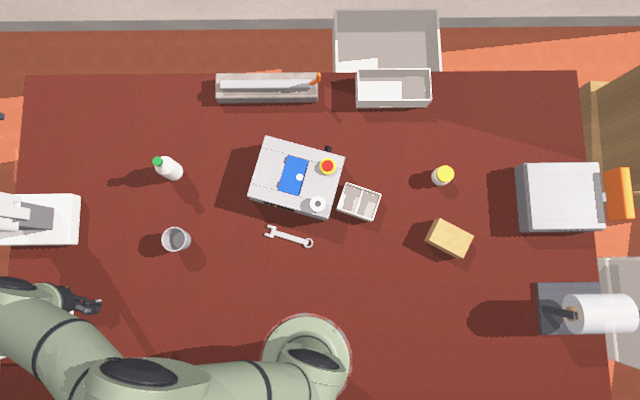

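The box sits at about (297,177) in the top view, with the flap at (294,175), the red button at (327,166) and the spool at (318,204). The bottle and cup stand off to the left. Next I measure.

```bash
cat > h.py <<'E'
from workcell import bot
import cv2,numpy as np
def ray(n,uv,z,info=None):
    c=info or bot.camera_info(n);T=np.array(c['cam_to_world'])
    d=T[:3,:3]@np.array([(uv[0]-c['cx'])/c['fx'],(uv[1]-c['cy'])/c['fy'],1]);o=T[:3,3]
    return o+d*(z-o[2])/d[2]
def proj(n,p,info=None):
    c=info or bot.camera_info(n);T=np.array(c['cam_to_world'])
    q=T[:3,:3].T@(np.array(p)-T[:3,3]);return np.array([c['cx']+c['fx']*q[0]/q[2],c['cy']+c['fy']*q[1]/q[2]])
E
python3 - <<'E'
from h import *
for n in ['top','scene']:
    im=bot.grab_frame(n)
    for t,z in [('console',.1),('flap',.1),('flap_press',.1),('stop_button',.122),('clip_spool',.126),('spray_bottle',.1),('steel_cup',.085),('clip_tray',.05)]:
        r=bot.masks_of(n,t)
        for k in r[:1]:
            print(n,t,round(k['conf'],2),k['point'],ray(n,k['point'],z).round(4),k['mask'].sum())
    hsv=cv2.cvtColor(im,cv2.COLOR_RGB2HSV)
    m=cv2.inRange(hsv,(100,150,80),(125,255,255))
    k,l,st,ce=cv2.connectedComponentsWithStats(m);i=1+st[1:,4].argmax()
    print(st[i])
    cs,_=cv2.findContours((l==i).astype(np.uint8),cv2.RETR_EXTERNAL,cv2.CHAIN_APPROX_NONE)
    w=np.array([ray(n,p[0],.1)[:2] for p in cs[0]],np.float32)*1000
    r=cv2.minAreaRect(w);print(n,r,cv2.boxPoints(r))
E
```

```text
top console 0.98 [293.1, 175.5] [0.5701 0.0326 0.1   ] 5486
top flap 0.67 [291.4, 177.2] [0.5648 0.0379 0.1   ] 836
top flap_press 0.55 [290.0, 173.3] [0.5771 0.0422 0.1   ] 760
top stop_button 0.43 [326.6, 165.7] [ 0.5952 -0.0706  0.122 ] 110
top clip_spool 0.76 [315.7, 200.6] [ 0.4877 -0.0357  0.126 ] 200
top spray_bottle 0.74 [168.2, 164.7] [0.6087 0.419  0.1   ] 508
top steel_cup 0.6 [175.8, 241.0] [0.374  0.3923 0.085 ] 560
top clip_tray 0.82 [358.5, 200.5] [ 0.496 -0.173  0.05 ] 1163
[278 155  29  40 710]
top ((571.9763793945312, 33.86582565307617), (66.65998077392578, 113.20269012451172), 73.6728515625) [[508.28787   17.791813]
 [616.92535  -14.031895]
 [635.6649    49.93984 ]
 [527.0274    81.76355 ]]
scene console 0.98 [313.3, 234.0] [0.6148 0.0696 0.1   ] 8735
scene flap 0.72 [316.1, 217.9] [0.5699 0.036  0.1   ] 806
scene flap_press 0.79 [315.8, 218.3] [0.5714 0.0365 0.1   ] 833
scene stop_button 0.45 [276.4, 196.9] [ 0.599  -0.0741  0.122 ] 144
scene clip_spool 0.59 [319.5, 183.2] [ 0.4889 -0.0285  0.126 ] 264
scene spray_bottle 0.92 [447.7, 327.4] [0.6207 0.4397 0.1   ] 1705
scene steel_cup 0.94 [485.6, 264.1] [0.4084 0.4085 0.085 ] 1246
scene clip_tray 0.67 [275.9, 179.0] [ 0.4924 -0.198   0.05  ] 625
[290 203  51  31 766]
scene ((571.0565795898438, 33.13533020019531), (65.32617950439453, 112.55448913574219), 73.51568603515625) [[507.82422   17.783602]
 [615.75244  -14.154051]
 [634.28894   48.48706 ]
 [526.3607    80.42471 ]]
```

Request:
drive_tool --pt "0 0.02 -0.034 0.01 -0.12" --pt "0 0.028 -0.047 0.005 -0.145" --pt "0 0.028 -0.047 0 -0.145" --pt "0 0.028 -0.047 0 -0.145" --pt "0 0.028 -0.047 0 -0.145" --pt "0 0.028 -0.047 0 -0.145" --pt "0 0.028 -0.047 0 -0.145" --pt "0 0.028 -0.047 0 -0.145" --pt "0 0.028 -0.047 0 -0.145" --pt "0 0.028 -0.047 0 -0.145" --pt "0 0.028 -0.047 0 -0.1" --pt "0 0.028 -0.047 0 0" --newtons 60

```text
clock: 2.2
position: [0.5227, 0.0733, 0.2479]
tool_rot: [3.137, -0.009, 1.203]
force: [0.1, 0.7, 0.4]
grip_width: -0.0002
```

```bash
cat >> h.py <<'E'
yaw=-0.285
ux=np.array([np.cos(yaw),np.sin(yaw),0]);uy=np.array([-np.sin(yaw),np.cos(yaw),0])
H=np.array([0.5715,0.0335,0.1])+0.0335*uy
def B(x,y,z): return H+x*ux+y*uy+np.array([0,0,z])   # rel. to hinge
def show(n,name,pts=[]):
    c=bot.camera_info(n);im=bot.grab_frame(n)[:,:,::-1].copy()
    for p in pts:
        q=proj(n,p,c); cv2.circle(im,(int(round(q[0])),int(round(q[1]))),2,(255,0,255),1)
    cv2.imwrite('pics/'+name,im)
E
python3 - <<'E'
from h import *
s=bot.observe();print(s['clock'],s['position'],s['tool_rot'],s['grip_width'],s['force'],s['qpos'])
print('H',H,'dot',B(0,-.056,0),'press',B(0,-.054,0),'btn',B(-.018,-.046,-.011),'btnpress',B(-.024,-.053,0))
show('wrist','w1.png',[H,B(0,-.056,0),B(-.057,-.067,0),B(.057,-.067,0),B(-.057,0,0),B(.057,0,0)])
E
```

```text
2.2 [0.5227414  0.07329734 0.24786287] [ 3.13710988 -0.00880161  1.20293107] -0.00020956394888266945 [0.13113369 0.70068456 0.4150952 ] [-0.60739655  0.37545276  0.47285902  1.86121363 -0.21407449  0.94545207
 -0.40592173]
H [0.58091877 0.06564867 0.1       ] dot [0.56517396 0.01190761 0.1       ] press [0.56573627 0.01382694 0.1       ] btn [0.55071162 0.02656506 0.089     ] btnpress [0.54298555 0.02153438 0.1       ]
```

View pics/w1.png

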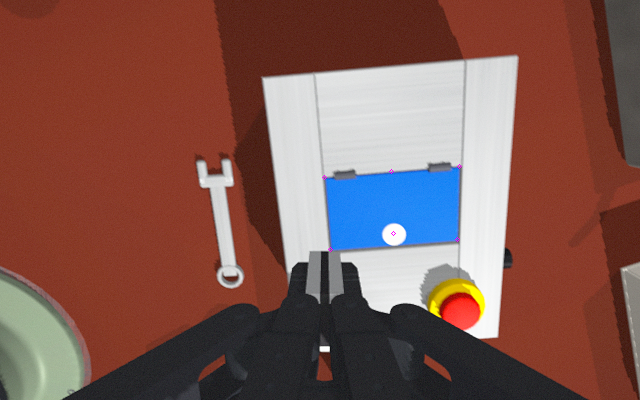

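The wrist view shows the predicted flap corners and the dot (394,234) lying on the real ones to within about 1–2 px. The model holds, so I move above the dot.

Request:
drive_tool --pt "0 0.022 -0.03 0 0.08" --pt "0 0.021 -0.029 -0.03 0" --pt "0 0 0 -0.045 0" --pt "0 0 0 -0.045 0" --pt "0 0 0 0 0"

```text
clock: 2.75
position: [0.5724, 0.0001, 0.1261]
tool_rot: [3.129, -0.008, 1.277]
force: [-1.1, 0.3, 0.1]
grip_width: 0.0001
```

Request:
drive_tool --pt "0 -0.006 0.0135 -0.005 0.008" --pt "0 0 0 0 0"

```text
clock: 2.95
position: [0.5666, 0.0146, 0.123]
tool_rot: [3.129, -0.009, 1.285]
force: [0.3, -0.1, -0.1]
grip_width: -0.0002
```

Request:
drive_tool --pt "0 0 0 -0.012 0" --pt "0 0 0 -0.008 0" --pt "0 0 0 -0.004 0" --pt "0 0 0 -0.004 0" --pt "0 0 0 0 0"

```text
clock: 3.45
position: [0.5689, 0.0162, 0.0975]
tool_rot: [3.123, -0.012, 1.288]
force: [-0.9, 1.5, 3.0]
grip_width: -0.0002
```

Request:
drive_tool --pt "0 -0.001 -0.001 -0.004 0" --pt "0 0 0 -0.004 0" --pt "0 0 0 -0.003 0" --pt "0 0 0 -0.002 0" --pt "0 0 0 -0.001 0"

```text
clock: 3.95
position: [0.5694, 0.0159, 0.0928]
tool_rot: [3.12, -0.021, 1.286]
force: [-15.4, 1.6, 41.3]
grip_width: 0.0001
```

Request:
drive_tool --pt "0 0 0 0.01 0" --pt "0 0 0 0.045 0" --pt "0 0 0 0.05 0" --pt "0 0 0 0.03 0" --pt "0 0 0 0 0" --pt "0 0 0 0 0" --pt "0 0 0 0 0" --pt "0 0 0 0 0" --pt "0 0 0 0 0" --pt "0 0 0 0 0"

```text
clock: 4.95
position: [0.5671, 0.0136, 0.2306]
tool_rot: [3.123, -0.019, 1.284]
force: [-0.1, -0.4, 0.7]
grip_width: -0.0001
```

Run:
```python
from h import *
s=bot.observe();print(s['clock'],s['position'],s['tool_rot'],s['force'])
show('wrist','w2.png',[H,B(-.018,-.046,-.011),B(-.057,0,0),B(.057,0,0)])
show('scene','s2.png',[H,B(-.018,-.046,-.011),B(-.057,-.021,.0636),B(.057,-.021,.0636)])
```

```text
4.95 [0.56707664 0.0135971  0.23058905] [ 3.12282929 -0.01870757  1.28352761] [-0.08446782 -0.44432716  0.72409821]
```

View pics/w2.png

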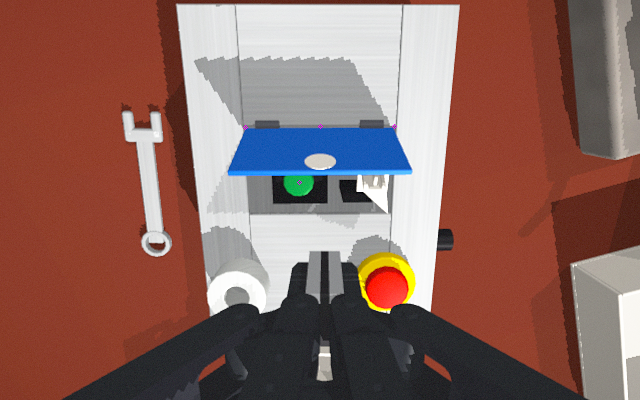

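View pics/s2.png

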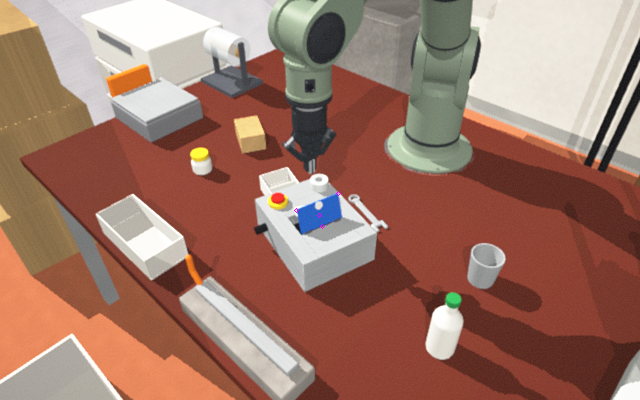

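The flap is open, and the green button is visible at (299,182), right on the prediction. The white cam is on the far side at (375,190). I go down over the button, offset towards -x and -y to stay clear of the flap and cam.

Request:
drive_tool --pt "0 -0.014 0.004 0 0" --pt "0 -0.013 0.005 0 0" --pt "0 0 0 -0.02 0" --pt "0 0 0 -0.02 0" --pt "0 0 0 -0.02 0" --pt "0 0 0 -0.015 0" --pt "0 0 0 0 0"

```text
clock: 5.75
position: [0.5391, 0.023, 0.1529]
tool_rot: [3.122, -0.019, 1.284]
force: [-0.2, 0.3, 0.3]
grip_width: -0.0
```

Request:
drive_tool --pt "0 0 0 -0.015 0" --pt "0 0 0 -0.015 0" --pt "0 0 0 -0.01 0" --pt "0 0 0 -0.005 0" --pt "0 0.001 -0.001 0 0"

```text
clock: 6.25
position: [0.5416, 0.022, 0.1089]
tool_rot: [3.12, -0.02, 1.284]
force: [-0.1, -0.1, -0.2]
grip_width: 0.0001
```

Run:
```python
from h import *
s=bot.observe();print(s['clock'],s['position'],s['tool_rot'],s['force'])
d=s['position']-H;print('box',d@ux,d@uy,d[2])
show('wrist','w3.png');show('scene','s3.png')
im=cv2.imread('pics/s3.png')[130:300,210:420];cv2.imwrite('pics/s3z.png',cv2.resize(im,None,fx=3.5,fy=3.5))
```

```text
6.25 [0.54155374 0.02201802 0.10892164] [ 3.11992554 -0.01990031  1.28369862] [-0.08129465 -0.06401036 -0.18061076]
box -0.02551003192018503 -0.05293843379844218 0.00892164458051943
```

View pics/w3.png

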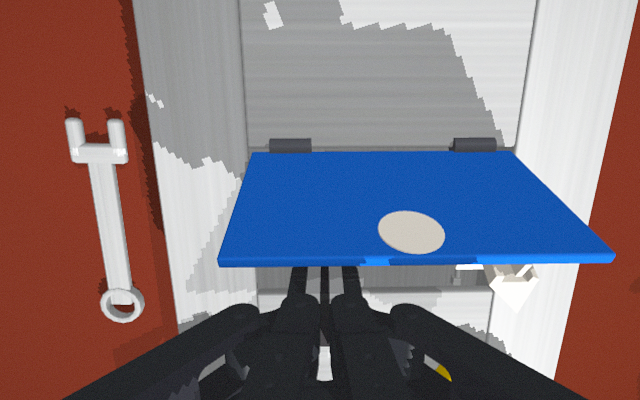

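View pics/s3z.png

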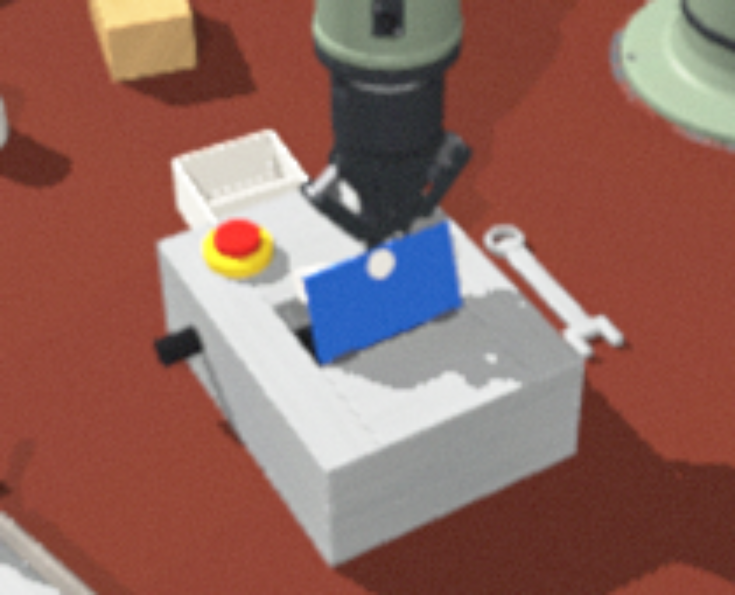

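There is no contact yet. The fingers are in front of the flap, and the linkage is well clear of the cam (tip at about (515,300)). I go on down.

Request:
drive_tool --pt "0 0 0 -0.008 0" --pt "0 0 0 -0.006 0" --pt "0 0 0 -0.004 0" --pt "0 0 0 -0.002 0" --pt "0 0 0 0 0"

```text
clock: 6.85
position: [0.5427, 0.0219, 0.0889]
tool_rot: [3.117, -0.021, 1.284]
force: [-0.1, 0.1, 1.0]
grip_width: 0.0002
```

Request:
drive_tool --pt "0 -0.001 0 -0.003 0" --pt "0 0 0 -0.003 0" --pt "0 0 0 -0.002 0" --pt "0 0 0 -0.001 0"

```text
clock: 7.25
position: [0.5424, 0.0218, 0.0821]
tool_rot: [3.116, -0.023, 1.283]
force: [-13.1, 1.4, 42.6]
grip_width: -0.0002
```

Run:
```python
from h import *
show('wrist','w4.png')
print(bot.observe()['force'],bot.observe()['moment'])
```

```text
[-11.37778804  -0.16271413  40.17421504] [0.24363402 2.49716009 0.08691096]
```

View pics/w4.png

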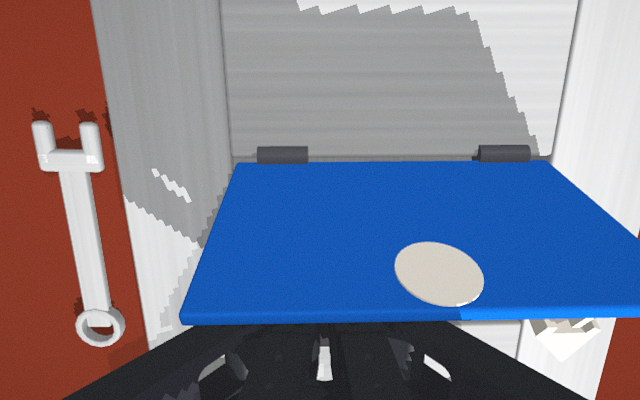

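The flap is still open with the button down and bottomed, about 6–7 mm below first contact. I lift off and go over to the flap's outer side.

Request:
drive_tool --pt "0 0 0 0.01 0" --pt "0 0 0 0.04 0" --pt "0 0 0 0.045 0" --pt "0 0 0 0.04 0" --pt "0 0 0 0 0" --pt "0 0.02 0.026 0 0" --pt "0 0.02 0.025 0 0" --pt "0 0 0 0 0"

```text
clock: 8.1
position: [0.5817, 0.0739, 0.2223]
tool_rot: [3.117, -0.025, 1.281]
force: [-1.9, 0.3, -0.2]
grip_width: 0.0001
```

Run:
```python
from h import *
show('wrist','w5.png',[B(-.018,-.046,-.011)])
show('scene','s5.png',[B(-.018,-.046,-.011)])
s=bot.observe();d=s['position']-H;print(s['clock'],s['position'],'box',d@ux,d@uy,d[2])
```

```text
8.2 [0.58017799 0.07074533 0.2222392 ] box -0.002143866104997269 0.004682793814125053 0.12223919526289825
```

View pics/w5.png

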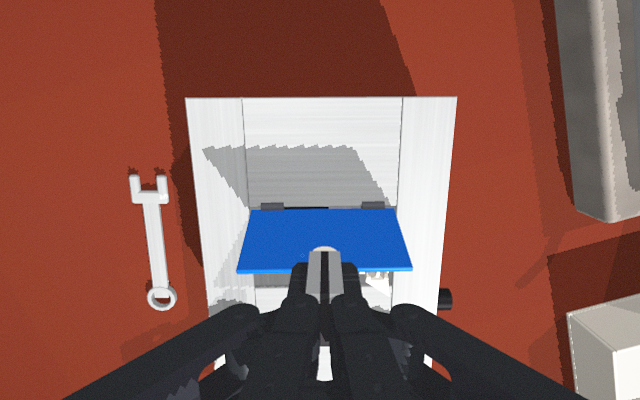

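The flap is open, seen past the fingertips at (325,250). I shift slightly towards +y and descend on its outer side.

Request:
drive_tool --pt "0 0.003 0.006 0 0" --pt "0 0 0 -0.02 0" --pt "0 0 0 -0.02 0" --pt "0 0 0 -0.02 0" --pt "0 0 0 -0.008 0" --pt "0 0 0 0 0"

```text
clock: 8.8
position: [0.5821, 0.0749, 0.1519]
tool_rot: [3.118, -0.023, 1.274]
force: [0.3, -0.3, -0.2]
grip_width: -0.0002
```

Run:
```python
from h import *
s=bot.observe();d=s['position']-H;print(s['clock'],s['position'],'box',d@ux,d@uy,d[2],s['force'])
```

```text
8.8 [0.58205763 0.07486474 0.15186192] box -0.001498251304166807 0.009164514292111714 0.051861924594353265 [ 0.32501134 -0.26657306 -0.18387014]
```

Request:
drive_tool --pt "0 -0.0042 -0.0144 0 0" --pt "0 -0.0039 -0.0134 -0.003 0" --pt "0 -0.0025 -0.0086 -0.007 0" --pt "0 -0.0022 -0.0077 -0.009 0" --pt "0 0 0 0 0"

```text
clock: 9.3
position: [0.5689, 0.0264, 0.134]
tool_rot: [3.115, -0.025, 1.272]
force: [-1.2, 1.0, 0.1]
grip_width: -0.0001
```

Run:
```python
from h import *
s=bot.observe();d=s['position']-H;print(s['clock'],s['position'],'box',d@ux,d@uy,d[2],s['force'])
show('scene','s6.png')
im=cv2.imread('pics/s6.png')[130:300,210:420];cv2.imwrite('pics/s6z.png',cv2.resize(im,None,fx=3.5,fy=3.5))
```

```text
9.3 [0.56889477 0.02644345 0.13402683] box -0.0005161426052114215 -0.04100437675942457 0.03402683064671075 [-1.16579546  0.97515426  0.09762191]
```

View pics/s6z.png

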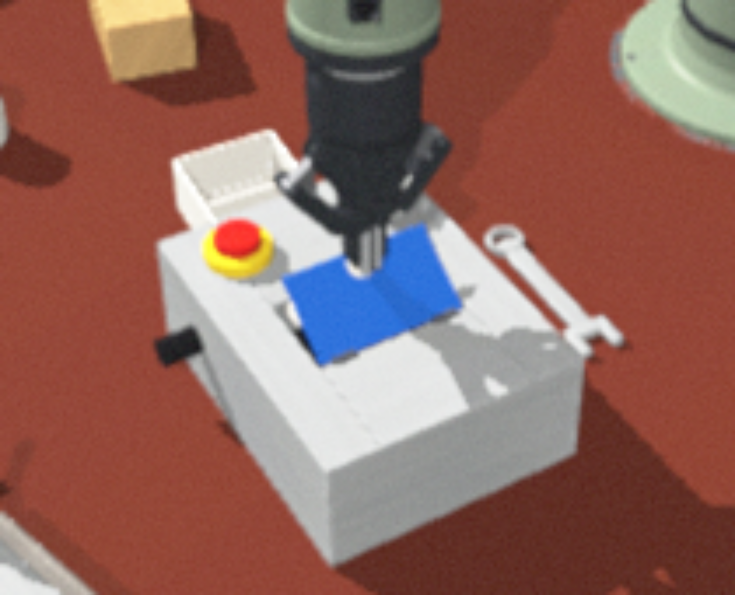

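The finger is pushing the flap down, now at about half-closed. I continue the arc.

Request:
drive_tool --pt "0 -0.001 -0.003 -0.009 0" --pt "0 -0.001 -0.002 -0.009 0" --pt "0 -0.001 -0.002 -0.008 0" --pt "0 0 0 -0.005 0" --pt "0 0 0 0 0"

```text
clock: 9.85
position: [0.5675, 0.0195, 0.1018]
tool_rot: [3.112, -0.026, 1.273]
force: [-3.8, 0.6, 16.7]
grip_width: -0.0001
```

Run:
```python
from h import *
s=bot.observe();d=s['position']-H;print(s['clock'],s['position'],'box',d@ux,d@uy,d[2],s['force'])
```

```text
9.85 [0.56748755 0.019537   0.10183653] box 7.520928572359727e-05 -0.04802788317826028 0.0018365281851363408 [-3.83049818  0.64525773 16.70353062]
```

Request:
drive_tool --pt "0 -0.001 -0.001 -0.003 0" --pt "0 0 0 -0.003 0" --pt "0 0 0 0 0"

```text
clock: 10.15
position: [0.5672, 0.019, 0.095]
tool_rot: [3.111, -0.027, 1.274]
force: [-2.4, -0.6, 10.8]
grip_width: 0.0
```

Request:
drive_tool --pt "0 -0.001 -0.001 -0.002 0" --pt "0 0 0 -0.002 0" --pt "0 0 0 -0.001 0" --pt "0 0 0 0 0"

```text
clock: 10.55
position: [0.5674, 0.0191, 0.0939]
tool_rot: [3.109, -0.032, 1.275]
force: [-10.7, -0.5, 28.9]
grip_width: -0.0
```

Request:
drive_tool --pt "0 0 0 -0.002 0" --pt "0 0 0 -0.001 0" --pt "0 0 0 0.006 0" --pt "0 0 0 0.02 0" --pt "0 0 0 0.045 0" --pt "0 0 0 0.045 0" --pt "0 0 0 0.03 0" --pt "0 0 0 0 0" --pt "0 0 0 0 0" --pt "0 0 0 0 0" --pt "0 0 0 0 0" --pt "0 0 0 0 0"

```text
clock: 11.75
position: [0.5637, 0.0195, 0.2375]
tool_rot: [3.118, -0.029, 1.276]
force: [0.0, -0.5, 0.6]
grip_width: 0.0001
```

Run:
```python
from h import *
s=bot.observe();print(s['clock'],s['position'],s['force'])
show('wrist','w7.png',[H,B(0,-.056,0),B(-.057,-.067,0),B(.057,-.067,0),B(-.057,0,0),B(.057,0,0)])
show('scene','s7.png')
```

```text
11.75 [0.56370047 0.01954542 0.23752633] [ 2.32918162e-04 -4.58970019e-01  5.87412031e-01]
```

View pics/w7.png

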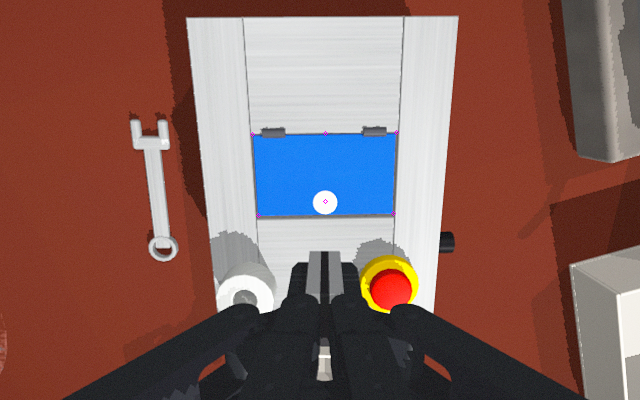

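View pics/s7.png

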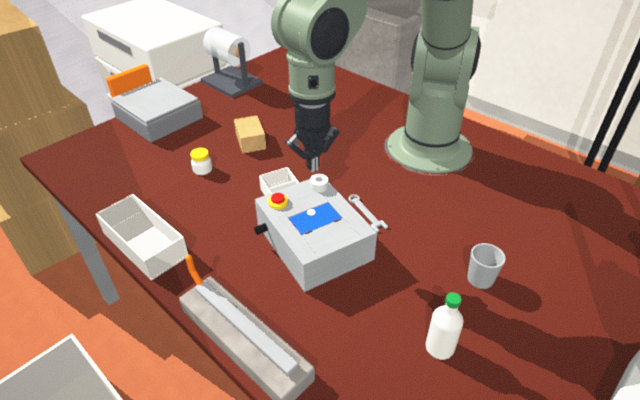

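The flap is flush: its corners lie on the shut-state marks and the dot is at (325,202). Nothing has moved and the arm is clear, so I hand in.

```bash
python3 -c "
from workcell import bot
bot.job_done();print(bot.observe()['clock'])"
```

```text
the job is handed in; nothing more can be done
the job is handed in; nothing more can be done
```

The clipper is reset and the job is handed in, at about 11.9 s on the robot's clock. I pressed the flap by its dot and it popped open. I then pushed the green button down to its stop and released it with the flap open. Last, I swung the flap shut and pressed it in until it latched.

- **Flap:** about 0.9 s after lift-off, the wrist picture showed it flush, with its corners and dot on the positions measured at the start.
- **Surroundings:** by eye, the box, spool, tray, spanner, bottle, cup, jar and carton stand where they did, and the red button looks up. I did not measure these again.
- **Robot:** the arm was clear of everything, with tool force near zero.
- **Green button:** I could not see it spring back up, because the flap and then the fingers covered it. That it was pressed rests on contact at its expected height (89 mm), about 7 mm of travel and a firm stop.
- **Press force:** the presses were harder than the 4–5 N needed. I measured about 41 N on the flap, 43 N on the button, and 29 N on the final press before one further push that I did not measure. The arrangement allows 120 N at the wrist. The 40 N limit covers only the arm and gripper body, and these presses were with the fingertips.

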